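# Lock the sharpening stone in its holder with a wedge

### The job

Lock the sharpening stone in its wooden holder: pick up the small wooden mallet and tap the wedge along its channel, with two or more taps, drawing the mallet back clear of it between them, and never hitting hard, until the wedge stops moving forward and grips the stone tight against the end stop. Do not touch the wedge or the stone with the gripper, and leave the other things on the worktop alone. Then stand the mallet upright on the worktop, head down, clear of the holder, and let go of it.

Things in the scene. Friction and masses are not known exactly. Their poses are not given: they have to be found in the camera images.
- holder: Wooden board 260 (its x) x 200 (its y) x 12 mm, fixed to the worktop; origin at the centre of its underside. A fence up to 42 mm above the worktop stands near its -x end: from y = -18 to 80 mm, working face at x = -75 mm + y/6. Fence and stone form a channel that narrows towards +y, the way the wedge is driven. A ledge keeps the stone from moving to +y.
- end_stop: Wooden bar 16 x 60 x 22 mm with two screw heads at the holder's +x end; fixed, but set differently on each start (5 mm along the holder's x, which shifts the place where the wedge stops by 30 mm). Origin at the bottom centre of the face that the stone is pushed against; axes as the holder's.
- stone: Loose grey sharpening stone, 150 mm (x) by 60 mm (y) by 26 mm high, about 0.5 kg, lying on the holder between wedge and end stop, with 1 to 2.5 mm of play before the end stop. Origin at the centre of its underside; axes nearly the holder's.
- wedge_butt (a point): Centre of the butt (wide end, to be struck) of the loose pale wooden wedge, 28 mm above the worktop; wedge 110 mm long, 40 mm wide at the butt, 22 at the tip, 32 high, lying on the board (12 to 44 mm above the worktop). Its +y runs from butt to tip, the way it is driven (nearly the holder's +y).
- wedge: The wedge; origin at the butt's lower edge on the straight +x (stone) side, axes as for the butt; the -x side slopes 1 in 6 like the fence. It goes forward 35 to 85 mm, lightly at first, harder while it shifts the stone, then binds: tight when a push of about 20 N moves it less than about 1 mm. Once tight it stays so by friction.
- mallet_grip (a point): Centre of the grip on the mallet's handle, 78 mm above the head's underside. Wooden mallet, 116 mm tall, 0.15 to 0.3 kg, standing head down: head 44 (its x) x 80 (its y) x 40 mm high, striking faces at both ends of its y, 40 mm from the handle's axis; square upright handle 22 x 22 mm, from 40 to 116 mm height.
- mallet: The mallet; origin at the centre of the head's underside, z along the handle.
- tin: bystander: food tin, 57 mm across, 72 mm high; origin at the centre of its underside
- lemon: bystander: lemon, 76 mm
- mug: bystander: striped mug, 86 x 120 mm, 90 mm high; origin at its underside
- glass: bystander: small glass, 48 mm across, 61 mm high; origin at its underside
- packet: bystander: flat packet 80 x 188 mm
- fence: The holder's slanted fence, fixed to it; origin at the foot of its working face (holder x -75 mm, y 0), its x at right angles to that face, towards the stone. 30 mm high, 24 mm thick, face from -18 to 80 mm along its y.
Not all that is in view belongs to the job. What is shaped like the wedge but purple is not meant. Leave any purple look-alike of the mallet alone.

How it is judged:
On the way, in this order (a step that is already met when the one before it is completed fails the run):
1. the mallet taps the wedge (contact force between mallet and wedge above 0.3 N).
2. the mallet is drawn back clear of the wedge (contact force between mallet and wedge below 0.05 N), for 0.1 s.
3. the mallet taps the wedge again (contact force between mallet and wedge above 0.3 N).
4. the mallet stands upright on the worktop (height (world z) of mallet below 0.004 m and angle between mallet's own z axis and vertical below 0.1 rad and contact force between the fingers and mallet below 0.1 N), for 0.1 s.
At the end, for the whole second after the job is handed in: The wedge is tight and at rest: it presses on the stone and on the fence, and the stone on the end stop, with more than 5 N each. The mallet stands upright (within 0.1 rad) on the worktop, still, let go of, touching neither holder nor wedge (contact force between wedge and stone above 5 N and contact force between stone and end_stop above 5 N and contact force between wedge and fence above 5 N and linear speed of wedge below 0.005 m/s and angle between wedge's own z axis and vertical below 0.08 rad and height (world z) of mallet below 0.004 m and angle between mallet's own z axis and vertical below 0.1 rad and linear speed of mallet below 0.01 m/s and contact force between mallet and holder below 0.05 N and contact force between mallet and wedge below 0.05 N).
It fails at once if the mallet hits the wedge hard (over 70 N) (contact force between mallet and wedge above 70 N).
It fails at once if the gripper touches the wedge or the stone (contact force between any of the arm, the fingers and wedge above 1 N or contact force between any of the fingers, the arm and stone above 1 N).
It fails at once if a bystander is moved by more than 3 cm (distance of any of tin, lemon, mug, glass, packet from where it was at the start of the episode above 0.03 m).
It also fails if it takes over 45 s, if anything falls off the work surface, if the arm or the gripper's body presses on something with over 40 N, if the wrist force passes 120 N, or if a joint passes its speed limit or range.

### The arm

A 7-joint arm with a two-finger parallel gripper is mounted at the origin on a cart in front of the work surface, level with it; the furniture and walls round the work are solid. World frame = base frame: x ahead of the robot, y to its left, z up, the work surface at z = 0. Lengths are in m, angles in rad, forces in N, time in s.
With the tool pointing down it reaches from about 0.4 to 0.875 m from the base axis. Payload 6.5 kg.
Tool frame: the origin (TCP) lies at the very end of the fingers, on their centre line; the grasp point (between the pads) lies robot.hold_point_z behind it (robot.hold_point_z is the distance from the TCP to the grasp point, in m); z points along the fingers, y is the line along which they close (so a half turn about z gives the same grasp; the last joint's range is limited). The gripper opens to 88 mm and grips with 3 to 60 N. Pads are 18 mm wide; open, the fingers measure 123 mm over their backs; the gripper's body (75 mm by 187 mm) begins 45 mm behind the grasp point.
Start: joints at [1.05, 0.536, -0.004, 1.538, 0.003, 1.067, -0.071], TCP at [0.286, -0.584, 0.239] pointing down, gripper open.
Joint ranges: [-2.7, 2.7], [-0.37, 2.16], [-1.27, 1.26], [0.24, 2.4], [-1.31, 4.45], [0.19, 1.91], [-2.76, 2.76]. Speed limits (rad/s): [2.39, 2.39, 3.14, 3.14, 3.14, 3.14, 3.14].

### API

Orientations are given as a unit quaternion [x, y, z, w].
In Python, from rig import robot, eyes, job gives the robot as it stands.
- The arm moves only by the tool send_rows, never from a script. Its argument "moves" is one flat list of numbers, 5 for each row, row after row: the opening in per cent of the stroke, from 0 (shut) to 100 (fully open), then the shift along the tool's x, y, z in cm, then the turn about the tool's z in degrees. A call has 1 to 12 rows; each row is the pose to reach, as a shift and turn from the pose commanded when the call began, along the tool's axes at that moment; what a row does not reach only later rows make up. A row lasts 1/10 s, in which the tool goes at most 50 mm and 8.59 degrees, less where a joint would pass 70% of its speed; a pose out of reach is approached as far as the arm can. A call with a gripper value outside its range is refused whole. The fingers move at their own pace and stop on an object; "newtons" is the grip in N (left out, the last holds). Time passes only in rows, so rows that repeat a pose let the fingers close. It gives the time, the measured TCP pose, the force, the opening and the grip force at its end, in the units of the state.
- robot.read_state(): the state, without advancing time (a new reading comes with each control period).
- eyes.capture(name): name is "side" or "top"; returns the picture (420x560x3 uint8, red, green, blue); there is no depth.
- eyes.camera_model(name): a dict with "K" (3x3 intrinsics, pixels), "dist" ([k1, k2, p1, p2, k3] as OpenCV has them; the pictures are not rectified), "R" (3x3) and "t" (3): a world point X has camera coordinates R X + t. Camera axes: x right, y down, z forward; pixel columns grow to the right and rows downward; lengths in m; the calibration is good to about 2 mm. A picture is of the moment at which its call begins. camera_model takes no time and is no camera call.
- job.hand_in(): hands the job in; it is judged then, once.
The state is a dict: "t": time; "joints": joint angles; "qvel": joint speeds; "joint_torque": joint torques, N m; "eef_pos": TCP position; "tool_rot": TCP orientation; "ft_force": force on the tool from outside, world axes, zero at the start; "moment": the same for the moment, N m; "width": finger opening in m; "grip_force": force on a finger pad.
Only numpy, scipy, OpenCV 4.12 (cv2) and the standard library are available. Lean on these libraries where they do the work, as an engineer would, in place of code of your own. Each camera call takes 0.05 s, during which the arm holds its last target. There are 200 camera calls.

## Working session

There is one attempt and no reset: what is moved stays moved. The work goes in short steps, Python scripts to look and compute and a tool call to move; the robot and the scene stay as the last step left them, time stands still between calls to the robot, and variables do not carry over. Pictures are saved under pics/ and viewed, at most 10 in all, crops included, and the job is handed in when it is done.

Besides the shell and the picture viewer there is one more tool, called after "Request:" as name(argument=value, ...) on one line, values as JSON. send_rows: Moves the arm, as the interface text tells. Its arguments: {"type":"object","properties":{"moves":{"type":"array"},"newtons":{"type":"number"}},"required":["moves"]}

```bash
mkdir -p pics
python3 - <<'E'
from rig import robot, eyes, job
import cv2,numpy as np
for n in("top","side"):
    im=eyes.capture(n); cv2.imwrite(f"pics/{n}0.png",im[:,:,::-1]); np.save(f"pics/{n}0.npy",im)
    m=eyes.camera_model(n); print(n,np.array(m["K"]).round(1).tolist(),m["dist"],np.array(m["R"]).round(3).tolist(),m["t"])
s=robot.read_state(); print(s, robot.hold_point_z)
E
```

```text
top [[495.8, 0.0, 269.5], [0.0, 495.8, 207.3], [0.0, 0.0, 1.0]] [-0.04018965  0.          0.          0.          0.        ] [[-0.019, -1.0, -0.009], [-0.993, 0.02, -0.115], [0.115, 0.007, -0.993]] [-0.03159033  0.49796173  1.54075892]
side [[460.1, 0.0, 280.8], [0.0, 460.1, 209.3], [0.0, 0.0, 1.0]] [-0.03270069  0.          0.          0.          0.        ] [[-0.948, -0.319, -0.007], [-0.171, 0.525, -0.834], [0.269, -0.789, -0.552]] [0.45986794 0.19196065 1.01625416]
{'t': 0.1, 'joints': array([ 1.04982349,  0.53708976, -0.00443254,  1.53874056,  0.00258308,
        1.06730401, -0.07118162]), 'qvel': array([-0.00102924, -0.00098305,  0.0005235 , -0.002113  , -0.00032913,
       -0.0017995 ,  0.00120233]), 'joint_torque': array([ 3.18306877e-03, -5.72083354e+01,  9.94205251e-01, -2.52232486e+01,
       -5.61643811e-02,  1.35185866e-02,  1.12378143e-05]), 'eef_pos': array([ 0.28526994, -0.58345275,  0.23794032]), 'tool_rot': array([ 9.74249983e-01,  2.25469245e-01, -2.22468355e-04, -7.35051091e-04]), 'ft_force': array([ 0.92042227,  0.06691507, -0.53840378]), 'moment': array([-0.05953879, -0.05602347,  0.00359913]), 'grip_force': 0.0, 'width': 0.0878161018427602} 0.0187
```

View pics/top0.png

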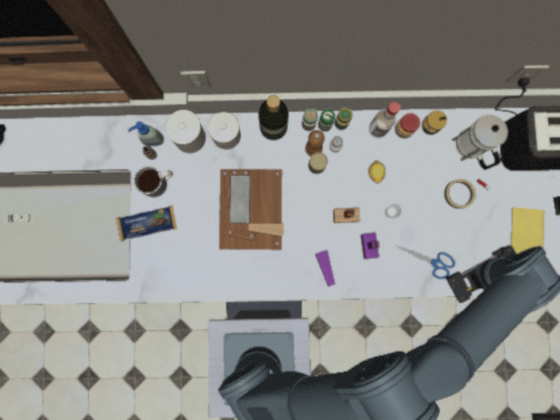

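View pics/side0.png

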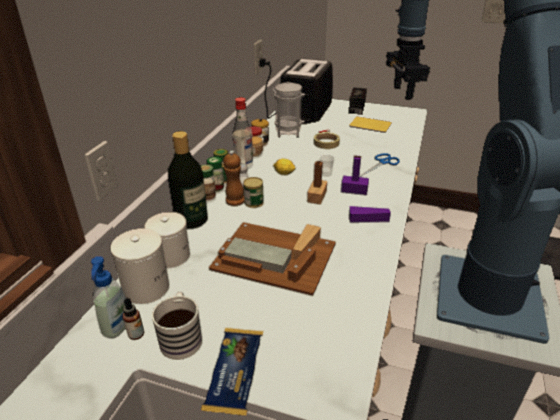

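The top view shows the holder at cols 220-283, rows 169-250. The wedge butt is at about (284,230), pointing left (world +y). The mallet head is at about (335-360, 214), already on the butt's side. The side view confirms the dark handle upright at (318,180) and the purple decoys to its right.

```bash
cat > h.py <<'E'
import numpy as np, cv2
from rig import robot, eyes, job
def ray(n,px,z):
    m=eyes.camera_model(n);R=np.array(m["R"]);t=np.array(m["t"])
    u=cv2.undistortPoints(np.array(px,float).reshape(-1,1,2),np.array(m["K"]),np.array(m["dist"])).reshape(-1,2)
    d=np.c_[u,np.ones(len(u))]@R; c=-R.T@t
    z=np.broadcast_to(z,len(u)); return c+d*((z-c[2])/d[:,2])[:,None]
def crop(n,im,x0,x1,y0,y1,s,f):
    cv2.imwrite(f"pics/{f}.png",cv2.resize(im[y0:y1,x0:x1,::-1],None,fx=s,fy=s,interpolation=cv2.INTER_CUBIC))
E
python3 - <<'E'
from h import *
a=np.load("pics/top0.npy");b=np.load("pics/side0.npy")
A=cv2.resize(a[160:260,210:370],None,fx=5,fy=5,interpolation=cv2.INTER_CUBIC)
cv2.imwrite("pics/c0.png",A[:,:,::-1])
crop("side",b,200,360,150,300,5/1.33,"c1")
# mallet head mask, wedge mask in hsv
h=cv2.cvtColor(a,cv2.COLOR_RGB2HSV)
for (x,y) in[(338,214),(347,214),(356,214),(260,228),(275,229),(282,229),(265,238),(240,200),(232,176)]: print((x,y),h[y,x])
E
```

```text
(338, 214) [ 15  90 175]
(347, 214) [ 12 122  88]
(356, 214) [ 16  93 176]
(260, 228) [ 16  90 172]
(275, 229) [ 15  92 172]
(282, 229) [ 15  84 176]
(265, 238) [ 12 117 129]
(240, 200) [ 48   9 142]
(232, 176) [ 48   9 141]
```

View pics/c0.png

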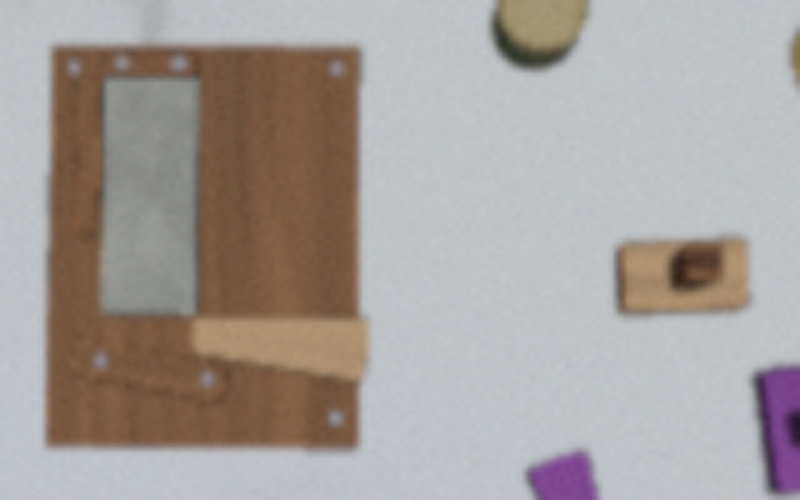

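View pics/c1.png

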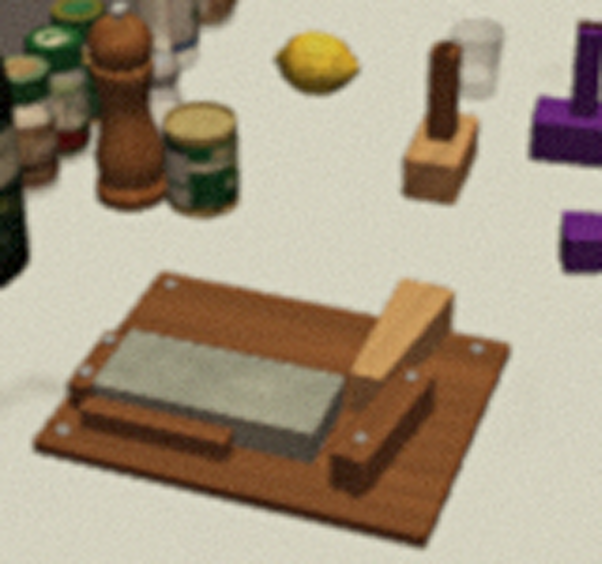

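The crops (scale 5, offset 210,160) show the wedge top with the butt edge at (368,319)-(366,380) and the tip at x=192. The mallet head is at (620-748, 238-312), and the wedge's tip is already beside the stone's end.

Run:
```python
from h import *
a=np.load("pics/top0.npy")
f=lambda p,z: ray("top",np.array(p,float)/5+[209.6,159.6],z).round(4)
print("wedge butt+x,butt-x,tip+x,tip-x\n",f([(368,319),(366,380),(192,317),(192,353)],.044))
print("board corners BL,BR,TL,TR\n",f([(47,446),(358,447),(53,46),(359,46)],.012))
h=cv2.cvtColor(a,cv2.COLOR_RGB2HSV)
m=cv2.inRange(h,(8,50,40),(25,255,255)); m[:205]=0;m[225:]=0;m[:,:328]=0;m[:,366:]=0
p=np.argwhere(m)[:,::-1].astype(np.float32); 
r=cv2.boxPoints(cv2.minAreaRect(p)); P=ray("top",r,.04);print("mallet head\n",P.round(4),P.mean(0).round(4))
dk=cv2.inRange(h,(0,50,0),(25,255,125))&m; print("dark", np.argwhere(dk)[:,::-1].min(0),np.argwhere(dk)[:,::-1].max(0))
print("handle top",f([(706,265)],.116))
b=np.load("pics/side0.npy");hb=cv2.cvtColor(b,cv2.COLOR_RGB2HSV)
s=3.76
g=lambda p,z: ray("side",np.array(p,float)/s+[199.6,149.6],z).round(4)
print("side head top: NW,E..",g([(406,158),(443,167),(478,120)],.04),"handle top",g([(446,46)],.116))
print("side wedge butt top",g([(405,280),(455,291)],.044))
print("end stop / tin etc",f([(540,15)],.072))
```

```text
wedge butt+x,butt-x,tip+x,tip-x
 [[ 0.444  -0.0835  0.044 ]
 [ 0.406  -0.0814  0.044 ]
 [ 0.4475  0.0264  0.044 ]
 [ 0.4249  0.0268  0.044 ]]
board corners BL,BR,TL,TR
 [[ 0.3699  0.1213  0.012 ]
 [ 0.3654 -0.076   0.012 ]
 [ 0.6277  0.1155  0.012 ]
 [ 0.6235 -0.0823  0.012 ]]
mallet head
 [[ 0.4896 -0.2441  0.04  ]
 [ 0.488  -0.3227  0.04  ]
 [ 0.4471 -0.321   0.04  ]
 [ 0.4487 -0.2427  0.04  ]] [ 0.4683 -0.2826  0.04  ]
dark [334 209] [353 221]
handle top [[ 0.4663 -0.2843  0.116 ]]
side head top: NW,E.. [[ 0.4851 -0.2406  0.04  ]
 [ 0.455  -0.2366  0.04  ]
 [ 0.4468 -0.3135  0.04  ]] handle top [[ 0.4684 -0.2854  0.116 ]]
side wedge butt top [[ 0.4406 -0.0806  0.044 ]
 [ 0.4051 -0.0787  0.044 ]]
end stop / tin etc [[ 0.6291 -0.1941  0.072 ]]
```

Request:
send_rows(moves=[100, 29.5, -19, 5.8, 27.4, 100, 29.5, -19, 5.8, 27.4, 100, 29.5, -19, 5.8, 27.4, 100, 29.5, -19, 5.8, 27.4, 100, 29.5, -19, 5.8, 27.4, 100, 29.5, -19, 5.8, 27.4, 100, 29.5, -19, 5.8, 27.4, 100, 29.5, -19, 5.8, 27.4, 100, 29.5, -19, 5.8, 27.4, 100, 29.5, -19, 5.8, 27.4, 100, 29.5, -19, 5.8, 27.4, 100, 29.5, -19, 5.8, 27.4])

```text
t: 1.3
eef_pos: [0.4662, -0.2853, 0.1809]
tool_rot: [1.0, -0.013, -0.0, 0.0]
ft_force: [0.0, -0.5, -0.3]
width: 0.0881
grip_force: 0.0
```

Run:
```python
from h import *
s=robot.read_state(); q=s["tool_rot"]; print(s["t"],s["eef_pos"],np.degrees(2*np.arctan2(q[1],q[0])),q,s["ft_force"],s["joints"])
b=eyes.capture("side"); crop("side",b,240,400,100,250,3.7,"s1")
```

```text
1.3 [ 0.46622623 -0.285314    0.1808665 ] -1.504595450328185 [ 9.99913747e-01 -1.31296943e-02 -1.48845244e-05  3.30820877e-04] [ 0.00154471 -0.48996709 -0.29491519] [ 0.45720996  0.43368781  0.01182644  1.86682235 -0.00585358  0.84085377
 -1.12521273]
```

View pics/s1.png

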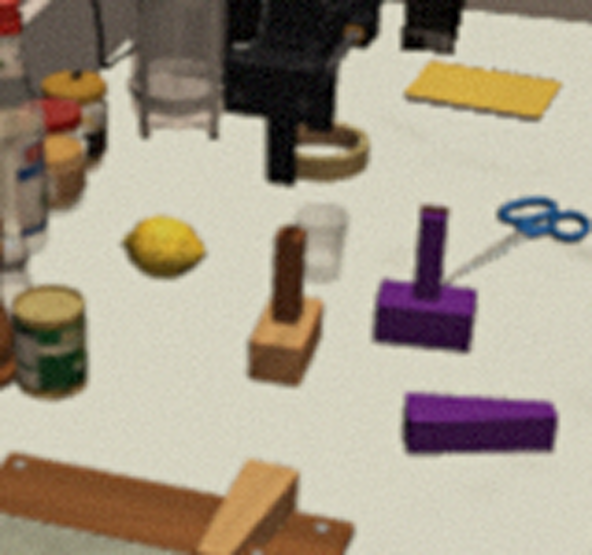

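The fingers are centred over the brown handle at (290,230-320) in the crop, with the glass clear behind it. Next I descend and grip.

Request:
send_rows(moves=[100, 0.1, 0, 6, 0, 100, 0.1, 0, 10, 0, 100, 0.1, 0, 12.2, 0, 100, 0.1, 0, 12.4, 0, 100, 0.1, 0, 12.4, 0, 20, 0.1, 0, 12.4, 0, 0, 0.1, 0, 12.4, 0, 0, 0.1, 0, 12.4, 0, 0, 0.1, 0, 12.4, 0, 0, 0.1, 0, 12.4, 0, 0, 0.1, 0, 12.4, 0, 0, 0.1, 0, 12.4, 0], newtons=60)

```text
t: 2.55
eef_pos: [0.4681, -0.2837, 0.0567]
tool_rot: [1.0, -0.012, -0.0, -0.0]
ft_force: [-0.5, -0.5, -0.3]
width: 0.034
grip_force: 0.0
```

Request:
send_rows(moves=[0, 0, 0, 0, 0, 0, 0, 0, 0, 0, 0, 0, 0, 0, 0, 0, 0, 0, 0, 0, 0, 0, 0, -0.8, 0, 0, 0, 0, -1.8, 0, 0, 0, 0, -1.8, 0])

```text
t: 3.25
eef_pos: [0.4691, -0.2841, 0.0763]
tool_rot: [1.0, -0.012, 0.001, 0.001]
ft_force: [0.5, 0.7, -1.6]
width: 0.0214
grip_force: 59.7
```

Run:
```python
from h import *
s=robot.read_state(); print(s["eef_pos"],s["width"],s["grip_force"],s["ft_force"],s["moment"])
b=eyes.capture("side"); crop("side",b,240,400,100,250,3.7,"s2")
```

```text
[ 0.4690702  -0.28413005  0.07633123] 0.021441121883914258 59.66475985944271 [ 0.53256403  0.65694856 -1.64073494] [-0.06012949  0.01243812 -0.00381604]
```

View pics/s2.png

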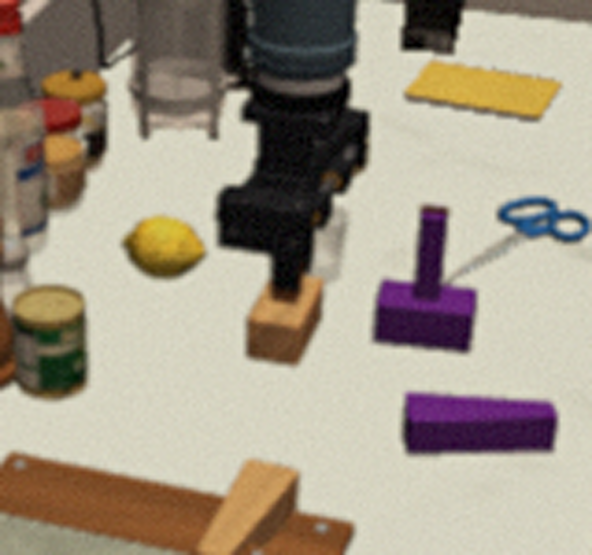

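The mallet is lifted and upright, with the head at (285,320) clear of the table. Now I move it up behind the butt.

Request:
send_rows(moves=[0, -1.2, -3.5, 0, 0, 0, -2.4, -7, 0, 0, 0, -3.4, -10, 0, 0, 0, -4, -12, 0, 0, 0, -4.4, -13.3, 0, 0, 0, -4.4, -13.3, 0, 0, 0, -4.4, -13.3, 0, 0])

```text
t: 4.0
eef_pos: [0.4277, -0.1505, 0.0749]
tool_rot: [1.0, -0.012, 0.0, 0.0]
ft_force: [0.7, -0.2, -1.7]
width: 0.0213
grip_force: 59.7
```

Run:
```python
from h import *
s=robot.read_state(); print(s["eef_pos"],s["tool_rot"],s["ft_force"])
b=eyes.capture("side"); crop("side",b,220,370,170,290,4,"s3")
```

```text
[ 0.42774158 -0.150525    0.07486156] [ 9.99929512e-01 -1.18612815e-02  3.95562904e-04  3.54085259e-04] [ 0.65212172 -0.17093277 -1.67056859]
```

View pics/s3.png

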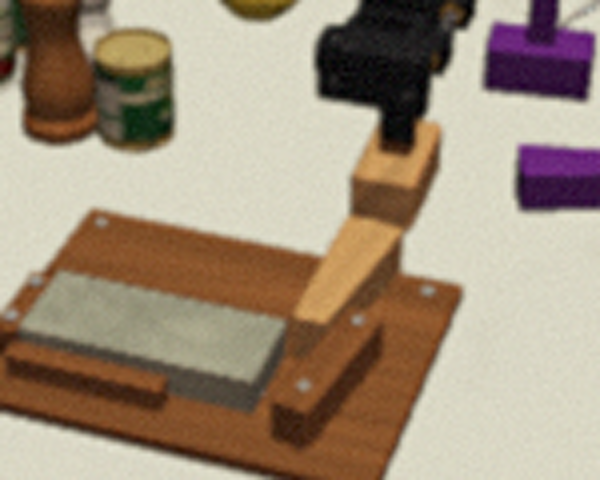

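The head is lined up squarely behind the butt with a small gap. First gentle tap, then draw back.

Request:
send_rows(moves=[0, 0, -1, 0, 0, 0, 0, -2, 0, 0, 0, 0, -2.4, 0, 0, 0, 0, -2.7, 0, 0, 0, 0, -3.0, 0, 0, 0, 0, -3.3, 0, 0, 0, 0, -3.7, 0, 0, 0, 0, -4.1, 0, 0, 0, 0, -4.5, 0, 0, 0, 0, -4.5, 0, 0])

```text
t: 5.05
eef_pos: [0.4283, -0.104, 0.0747]
tool_rot: [1.0, -0.011, -0.0, -0.0]
ft_force: [0.6, 0.2, -2.1]
width: 0.0216
grip_force: 59.7
```

Request:
send_rows(moves=[0, 0, 1.0, 0, 0, 0, 0, 2, 0, 0, 0, 0, 2, 0, 0, 0, 0, 2, 0, 0, 0, 0, 0.5, 0, 0, 0, 0, 0, 0, 0, 0, 0, -0.4, 0, 0, 0, 0, -0.8, 0, 0, 0, 0, -1.2, 0, 0, 0, 0, -1.6, 0, 0, 0, 0, -2.0, 0, 0, 0, 0, -2.0, 0, 0])

```text
t: 6.25
eef_pos: [0.4292, -0.0846, 0.0748]
tool_rot: [1.0, -0.012, 0.0, 0.0]
ft_force: [0.6, -1.8, -1.3]
width: 0.0214
grip_force: 59.7
```

Run:
```python
from h import *
b=eyes.capture("side"); crop("side",b,220,370,170,290,4,"s4")
```

```text
(no output)
```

View pics/s4.png

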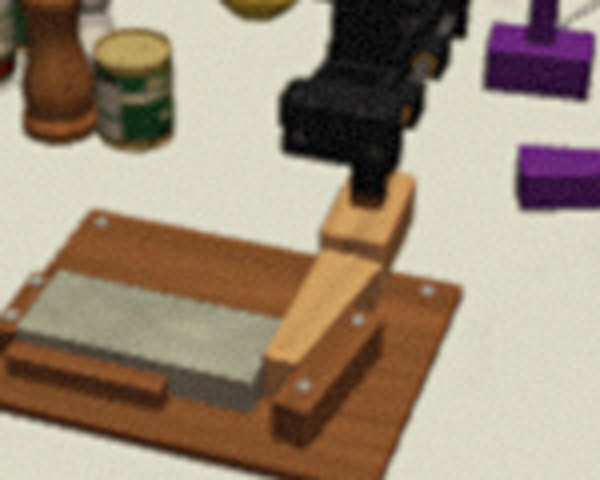

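The wedge has advanced well into the channel and the mallet is still square on it. Another tap, with force checks.

Request:
send_rows(moves=[0, 0, 1.5, 0, 0, 0, 0, 1.5, 0, 0, 0, 0, 1.5, 0, 0, 0, 0, 0.5, 0, 0, 0, 0, 0.1, 0, 0, 0, 0, -0.1, 0, 0, 0, 0, -0.3, 0, 0, 0, 0, -0.5, 0, 0, 0, 0, -0.7, 0, 0, 0, 0, -0.7, 0, 0])

```text
t: 7.3
eef_pos: [0.4292, -0.0792, 0.0748]
tool_rot: [1.0, -0.012, 0.0, 0.001]
ft_force: [1.1, -7.3, -2.5]
width: 0.0213
grip_force: 59.7
```

Request:
send_rows(moves=[0, 0, -0.15, 0, 0, 0, 0, -0.3, 0, 0, 0, 0, -0.45, 0, 0, 0, 0, -0.6, 0, 0, 0, 0, -0.6, 0, 0])

```text
t: 7.8
eef_pos: [0.4289, -0.0783, 0.0751]
tool_rot: [1.0, -0.015, 0.0, 0.003]
ft_force: [-1.0, -24.0, 1.0]
width: 0.0213
grip_force: 59.7
```

Request:
send_rows(moves=[0, 0, -0.15, 0, 0, 0, 0, -0.3, 0, 0, 0, 0, -0.4, 0, 0, 0, 0, -0.4, 0, 0])

```text
t: 8.2
eef_pos: [0.4287, -0.0777, 0.0753]
tool_rot: [1.0, -0.017, 0.0, 0.005]
ft_force: [-1.8, -32.8, 3.4]
width: 0.0215
grip_force: 59.9
```

Run:
```python
from h import *
b=eyes.capture("side"); crop("side",b,190,330,200,300,5,"s5"); s=robot.read_state(); print(s["moment"],s["tool_rot"])
```

```text
[-8.24467557  0.46172803 -0.22465084] [ 9.99849562e-01 -1.66189005e-02  4.42568857e-04  4.94668501e-03]
```

View pics/s5.png

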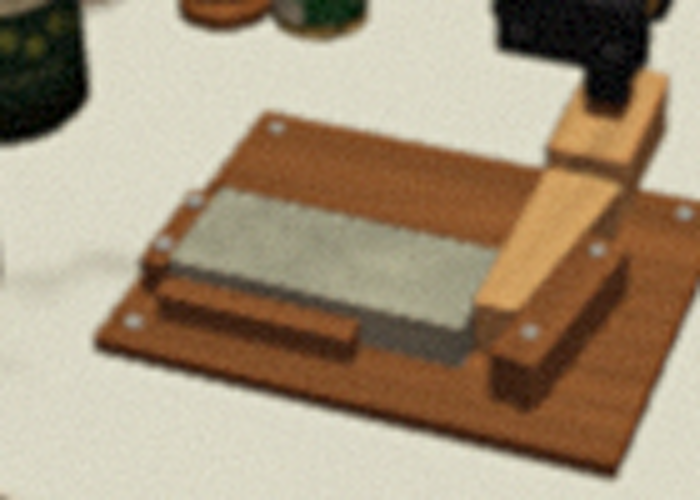

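The stone is seated at the end stop, and the wedge is wedged between it and the fence. I draw back and tap again to see whether it still creeps.

Request:
send_rows(moves=[0, 0, 0.6, 0, 0, 0, 0, 1.2, 0, 0, 0, 0, 2.2, 0, 0, 0, 0, 2.2, 0, 0, 0, 0, 1.5, 0, 0, 0, 0, 1.1, 0, 0, 0, 0, 0.8, 0, 0, 0, 0, 0.5, 0, 0, 0, 0, 0.2, 0, 0, 0, 0, 0, 0, 0, 0, 0, -0.1, 0, 0, 0, 0, -0.1, 0, 0])

```text
t: 9.45
eef_pos: [0.4282, -0.0775, 0.0754]
tool_rot: [1.0, -0.017, -0.0, 0.006]
ft_force: [-4.8, -38.2, 5.7]
width: 0.0216
grip_force: 59.9
```

The wedge is tight: it moved 0.2 mm under 38 N. I retreat and carry the mallet back to open worktop.

Request:
send_rows(moves=[0, 0, 0.6, 0, 0, 0, 0, 1.2, 0, 0, 0, 0, 2.5, 0, 0, 0, 0, 5, 0, 0, 0, 0.8, 8.5, 0, 0, 0, 1.8, 12, 0, 0, 0, 2.6, 15, 0, 0, 0, 3.2, 17.2, 0, 0, 0, 3.2, 18.4, 0, 0, 0, 3.2, 18.4, 0, 0, 0, 3.2, 18.4, 0, 0])

```text
t: 10.55
eef_pos: [0.4566, -0.2495, 0.0744]
tool_rot: [1.0, -0.011, -0.0, -0.001]
ft_force: [0.4, -0.1, -1.4]
width: 0.0217
grip_force: 59.7
```

Run:
```python
from h import *
s=robot.read_state(); print(s["eef_pos"],s["tool_rot"],s["ft_force"],s["moment"])
b=eyes.capture("side");a=eyes.capture("top")
B=cv2.resize(b[130:290,200:360],None,fx=3,fy=3,interpolation=cv2.INTER_CUBIC);A=cv2.resize(a[160:260,215:365],None,fx=2.6,fy=3,interpolation=cv2.INTER_CUBIC)[:, :320]
A=cv2.copyMakeBorder(A,0,480-A.shape[0],0,0,cv2.BORDER_CONSTANT);cv2.imwrite("pics/s6.png",np.hstack([B,A])[:,:,::-1])
```

```text
[ 0.45656684 -0.24946128  0.07443582] [ 9.99939570e-01 -1.09604624e-02 -4.31352297e-04 -7.33873175e-04] [ 0.44396839 -0.11250491 -1.39830781] [ 0.05617043  0.06729116 -0.08648585]
```

View pics/s6.png

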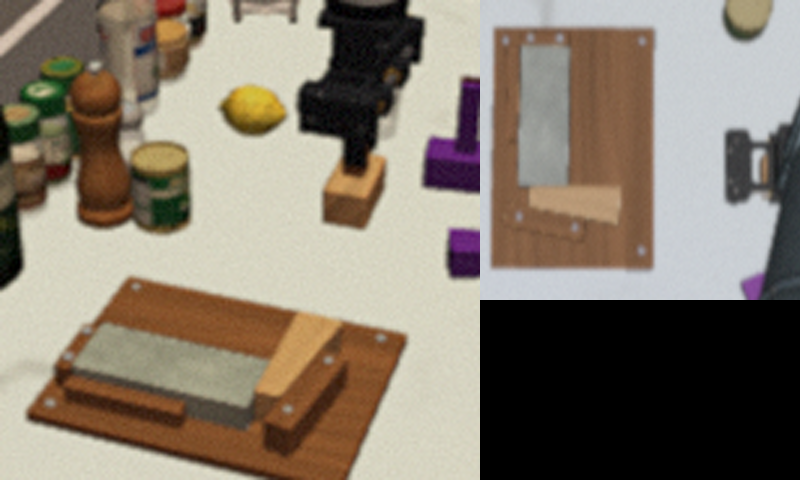

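The wedge sits in the channel, and the mallet hangs upright over clear worktop at (353,190). I lower it.

Request:
send_rows(moves=[0, 0, 0, 0.8, 0, 0, 0, 0, 1.3, 0, 0, 0, 0, 1.6, 0, 0, 0, 0, 1.7, 0, 0, 0, 0, 1.75, 0, 0, 0, 0, 1.75, 0])

```text
t: 11.25
eef_pos: [0.4568, -0.2515, 0.0572]
tool_rot: [1.0, -0.012, 0.0, 0.0]
ft_force: [0.7, -0.2, -2.4]
width: 0.0217
grip_force: 59.7
```

Request:
send_rows(moves=[0, 0, 0, 0.1, 0, 0, 0, 0, 0.2, 0, 0, 0, 0, 0.2, 0])

```text
t: 11.55
eef_pos: [0.4571, -0.2516, 0.0566]
tool_rot: [1.0, -0.012, 0.0, 0.0]
ft_force: [-3.8, 2.0, 15.4]
width: 0.0213
grip_force: 59.7
```

Request:
send_rows(moves=[0, 0, 0, -0.1, 0, 30, 0, 0, -0.1, 0, 35, 0, 0, -0.1, 0, 50, 0, 0, -0.1, 0, 60, 0, 0, -0.1, 0, 80, 0, 0, -0.1, 0, 80, 0, 0, -0.1, 0, 80, 0, 0, -0.1, 0, 80, 0, 0, -0.1, 0, 80, 0, 0, -0.1, 0])

```text
t: 12.55
eef_pos: [0.4568, -0.2514, 0.0562]
tool_rot: [1.0, -0.012, 0.0, 0.0]
ft_force: [0.4, 0.0, -0.2]
width: 0.0705
grip_force: 0.0
```

Request:
send_rows(moves=[80, 0, 0, -2, 0, 80, 0, 0, -5, 0, 80, 0, 0, -9, 0, 80, 0, 0, -13, 0, 80, 0, 0, -15, 0, 80, 0, 0, -15, 0, 80, 0, 0, -15, 0])

```text
t: 13.25
eef_pos: [0.4566, -0.2513, 0.206]
tool_rot: [1.0, -0.012, 0.0, 0.0]
ft_force: [0.1, 0.4, -1.4]
width: 0.0706
grip_force: 0.0
```

Run:
```python
from h import *
b=eyes.capture("side");hb=cv2.cvtColor(b,cv2.COLOR_RGB2HSV)
m=cv2.inRange(hb,(5,60,20),(25,255,255));m[:140]=0;m[215:]=0;m[:,:302]=0;m[:,340:]=0
for r in range(150,212,5):
    c=np.flatnonzero(m[r]); print(r,(c.min(),c.max()) if len(c) else None)
mo=eyes.camera_model("side")
P=np.array([[.457,-.2515,z] for z in(0,.04,.116)]);print(cv2.projectPoints(P,cv2.Rodrigues(np.array(mo["R"]))[0],np.array(mo["t"]),np.array(mo["K"]),np.array(mo["dist"]))[0].reshape(-1,2).round(1))
```

```text
150 None
155 None
160 None
165 None
170 (np.int64(315), np.int64(322))
175 (np.int64(315), np.int64(322))
180 (np.int64(315), np.int64(322))
185 (np.int64(314), np.int64(322))
190 (np.int64(311), np.int64(327))
195 (np.int64(309), np.int64(327))
200 (np.int64(308), np.int64(325))
205 (np.int64(308), np.int64(323))
210 (np.int64(317), np.int64(321))
[[317.5 203.1]
 [318.1 191.3]
 [319.1 167.8]]
```

The mallet stands upright where predicted: its handle columns 315-322 match the projection. I hand in.

```bash
python3 -c "
from rig import job
print(job.hand_in())"
```

```text
the job is handed in; nothing more can be done
None
```

I tapped the wedge tight in several gentle taps (last one moved it about 0.2 mm under 38 N), stood the mallet upright clear of the holder, let go of it, and handed the job in; no verdict came back.

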